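# Fit the julienne insert in the box slicer

## Robot

A 6-joint arm with a two-finger parallel gripper is mounted at the origin on a cart in front of the work surface, level with it; the furniture and walls round the work are solid. World frame = base frame: x ahead of the robot, y to its left, z up, the work surface at z = 0. Lengths are in m, angles in rad, forces in N, time in s.
With the tool pointing down it reaches from about 0.375 to 0.9 m from the base axis. Payload 3.1 kg.
Tool frame: the origin (TCP) lies on the centre line of the jaws, within the pads' length; the fingertips stand robot.tip_reach ahead of it and the grasp point (between the pads) lies 8 mm behind it (robot.tip_reach is the distance from the TCP to the fingertips, in m); z points along the fingers, y is the line along which they close (so a half turn about z gives the same grasp; the last joint's range is limited). The gripper opens to 87 mm and grips with 3 to 60 N. Pads are 19 mm wide; open, the fingers measure 117 mm over their backs; the gripper's body (75 mm by 190 mm) begins 51 mm behind the grasp point.
Start: joints at [-1.47, 0.527, 1.433, -0, 1.181, -0.178], TCP at [0.173, -0.601, 0.214] pointing down, gripper open.
Joint ranges: [-3.08, 3.08], [-0.75, 2.2], [0.22, 2.44], [-1.43, 4.57], [0, 2.65], [-2.85, 2.85]. Speed limits (rad/s): [2.79, 2.79, 3.14, 3.14, 3.14, 3.14].

## Interface

Orientations are given as a unit quaternion [x, y, z, w].
In Python, from rig import robot gives the robot as it stands.
- The arm moves only by the tool jog_arm, never from a script. Its argument "motion" is one flat list of numbers, 7 for each row, row after row: the shift along the tool's x, y, z scaled (see below), then the turn, a rotation vector about the tool's x, y, z scaled (see below), then the gripper's target within -1 to 1 (shut at 1, half-way at 0, fully open at -1). In form: [x, y, z, rx, ry, rz, hand, x, y, z, rx, ry, rz, hand, ...]. A call has 1 to 12 rows; each row shifts and turns the commanded pose from where the row before left it, along the tool's axes as they then stand; what a row does not reach is not made up. The controller multiplies each number of a shift by 4 cm and each number of a turn by 4 degrees. A row lasts 1/8 s, in which the tool goes at most 62.5 mm and 10.7 degrees, less where a joint would pass 70% of its speed; a pose out of reach is approached as far as the arm can. A call with a number of a shift or a turn outside -1 to 1 is refused whole. A call with a gripper value outside its range is refused whole. The fingers move at their own pace and stop on an object; "grip_force" is the grip in N (left out, the last holds). Time passes only in rows, so rows that do not move let the fingers close. It gives the time, the measured TCP pose, the force, the opening and the grip force at its end, in the units of the state.
- robot.get_obs(): the state, without advancing time (a new reading comes with each control period).
- robot.camera(name): name is "scene" or "top" or "wrist"; returns the picture (420x560x3 uint8, blue, green, red); there is no depth.
- robot.calibration(name): a dict with "fx", "fy", "cx", "cy" (pixels), "R" (3x3) and "t" (3): a world point X has camera coordinates R X + t; the wrist camera has in their place "T_tool_cam" (4x4, takes a point from camera to tool coordinates, whose origin is the TCP and whose axes are the flange's). Camera axes: x right, y down, z forward; pixel columns grow to the right and rows downward; lengths in m; the calibration is good to about 2 mm. A picture is of the moment at which its call begins: read the wrist's pose just before it. calibration takes no time and is no camera call.
- robot.hand_in(): hands the job in; it is judged then, once.
The state is a dict: "time": time; "q": joint angles; "joint_velocities": joint speeds; "joint_torque": joint torques, N m; "position": TCP position; "tool_rot": TCP orientation; "ft_force": force on the tool from outside, world axes, zero at the start; "moment": the same for the moment, N m; "grip_width": finger opening in m; "grip_force": force on a finger pad.
Only numpy, scipy, OpenCV 4.12 (cv2) and the standard library are available. Lean on these libraries where they do the work, as an engineer would, in place of code of your own. Each camera call takes 0.05 s, during which the arm holds its last target. There are 200 camera calls.

## Task

Fit the julienne insert, the steel plate with the row of small teeth, into the box slicer so that we can cut strips: teeth end first and level, push it across the raised lip at the handle end and against the sprung catch under the blade until its tail clears the lip, then down flat onto the pocket floor, held between lip and catch, and let go. Work by feel with a light hand: the plastic catch has only a few millimetres of travel and breaks if the insert or the hand ever bears on the slicer (catch, lip, floor and rails together) with more than about 2.5 kg. Leave the plain insert where it lies.

Things in the scene. Friction and masses are not known exactly. Their poses are not given: they have to be found in the camera images.
- toothed_insert: Julienne insert: steel plate 100 x 62 x 6 mm (x, y, z), about 0.1 kg, lying flat on the worktop. Origin: centre of its underside; +x points to the nose end, z up. Tail end face at x = -50 mm, nose end face at x = +50 mm. Eight small teeth, 5 mm high, stand in a row across it at x = +36 mm.
- rib (a point): Middle of the toothed insert's black grip rib, at x = -25, y = 0, z = 13 mm in its frame. The rib is 10 mm thick in x, 34 mm long in y and stands from z = 6 (plate top) to 20 mm; pinch it from above with the fingers closing along the insert's x. The plate is bare on both sides of it.
- nose (a point): Middle of the toothed insert's nose end face: x = +50, y = 0, z = 3 mm in its frame.
- plain_insert: The other insert: same plate, same rib and same frame, but without teeth. To be left alone.
- slicer: Grey slicer on a clear catch box, fixed, 314 x 96 x 87 mm. Origin on the worktop below the middle of the lip's inner face; +x is the way an insert goes in (handle to blade), z up. Handle x = -110 to -5 mm, 40 mm wide, top z = 70. Two side rails from x = -6 on: inner faces at y = +-33.5 mm, tops at z = 80. Blade bridge across at x = 97 to 109, underside z = 83, top z = 87.
- lip_mid (a point): Middle of the inner upper edge of the lip: x = 0, y = 0, z = 72 mm in the slicer's frame. The lip is a bar across between the rails, from x = -6 to 0, crest at z = 72 mm; its inner face is upright. Beyond it (x > 0) is the pocket, its flat floor 5 mm below the crest.
- catch_face (a point): Middle of the sprung catch's face, at x = 98, y = 0, z = 74.5 mm in the slicer's frame when free. A black block 36 mm wide, z = 67.5 to 81.5 mm, that closes the pocket's far end. It gives way along +x, with 5 N at first and 1 N more per mm, to a hard stop after 4.5 mm. The free pocket (98 mm) is 2 mm too short for the insert.
- seat (a point): Where the insert's origin comes when seated: x = 50, y = 0, z = 67 mm in the slicer's frame, on the pocket floor. The insert then lies flat, its axes parallel to the slicer's, its tail face against the lip and its nose face against the catch, which is held back 2 mm.
Not all that is in view belongs to the job. Leave any yellow look-alike of the toothed_insert alone.

How it is judged:
At the end, for the whole second after the job is handed in: The toothed insert lies flat (within 0.03 rad) and nose-first in the pocket: origin within 2 mm of its seat along the slicer (2.5 mm towards the blade), 4 mm across and 1.5 mm in height, so that its tail is behind the lip; at rest and let go, and the plain insert not moved more than 15 mm (x of nose in the frame of slicer between 0.098 and 0.1025 m and x of toothed_insert in the frame of slicer between 0.048 and 0.0525 m and y of toothed_insert in the frame of slicer between -0.004 and 0.004 m and z of toothed_insert in the frame of slicer between 0.0655 and 0.0685 m and angle between the z axis of toothed_insert and the z axis of slicer, either way round below 0.03 rad and linear speed of toothed_insert below 0.02 m/s and contact force between the fingers and toothed_insert below 0.1 N and distance of plain_insert from where it was at the start of the episode below 0.015 m); the robot touches nothing.
It fails at once if the toothed insert bears on the slicer (contacts with catch, lip, floor and rails added up) with more than 25 N (contact force between toothed_insert and slicer above 25 N).
It fails at once if the gripper or arm pushes on the slicer itself with more than 25 N (contact force between any of the fingers, the arm and slicer above 25 N).
It fails at once if the plain insert is moved more than 15 mm (distance of plain_insert from where it was at the start of the episode above 0.015 m).
It also fails if it takes over 54 s, if anything falls off the work surface, if the arm or the gripper's body presses on something with over 40 N, if the wrist force passes 120 N, or if a joint passes its speed limit or range.

## Working session

There is one attempt and no reset: what is moved stays moved. The work goes in short steps, Python scripts to look and compute and a tool call to move; the robot and the scene stay as the last step left them, time stands still between calls to the robot, and variables do not carry over. Pictures are saved under pics/ and viewed, at most 10 in all, crops included, and the job is handed in when it is done.

Besides the shell and the picture viewer there is one more tool, called after "Call:" as name(argument=value, ...), one argument or row to a line, values as JSON. jog_arm: Moves the arm, as the interface text tells. Shifts and turns lie within -1 to 1; 1 stands for 4 cm of shift or 4 degrees of turn. Its arguments: {"type":"object","properties":{"motion":{"type":"array","items":{"type":"number"}},"grip_force":{"type":"number"}},"required":["motion"]}

```bash
ls; mkdir -p pics
python3 - <<'E'
from rig import robot
import cv2,numpy as np
o=robot.get_obs();print(o['time'],o['position'],o['tool_rot'],o['grip_width'],robot.tip_reach)
a=robot.camera("top");b=robot.camera("scene")
cv2.imwrite('pics/top.png',a);cv2.imwrite('pics/scene.png',b)
for n in("top","scene"):print(robot.calibration(n))
print(robot.calibration("wrist"))
E
```

```text
pics
0.0 [ 0.17253388 -0.59993392  0.21258088] [ 9.90230429e-01  1.39436518e-01  3.54074621e-05 -1.07381728e-03] 0.08676145924952268 0.011
{'fx': 545.5654615383501, 'fy': 545.5654615383501, 'cx': 269.8672910105056, 'cy': 209.7074729012764, 'R': array([[ 0.01732808, -0.99968783, -0.01799918],
       [-0.98914148, -0.0145121 , -0.14624821],
       [ 0.14594135,  0.02033794, -0.98908417]]), 't': array([0.07074823, 0.52718677, 1.48815574])}
{'fx': 499.1914543156074, 'fy': 499.1914543156074, 'cx': 275.5789613749213, 'cy': 207.33139008879144, 'R': array([[-0.59590492, -0.80289073,  0.01624186],
       [-0.47336497,  0.33484957, -0.81474006],
       [ 0.64870867, -0.49319594, -0.57959885]]), 't': array([0.35506713, 0.28930419, 0.87212667])}
{'fx': 328.4149828669062, 'fy': 328.4149828669062, 'cx': 281.55723265596737, 'cy': 210.84621857682006, 'T_tool_cam': array([[ 4.77227531e-04, -9.59825003e-01, -2.80598887e-01,
         7.68167881e-02],
       [ 9.99999819e-01,  3.55389556e-04,  4.85089818e-04,
         6.95783561e-05],
       [-3.65879422e-04, -2.80599068e-01,  9.59824999e-01,
        -1.72223048e-01],
       [ 0.00000000e+00,  0.00000000e+00,  0.00000000e+00,
         1.00000000e+00]])}
```

View pics/top.png

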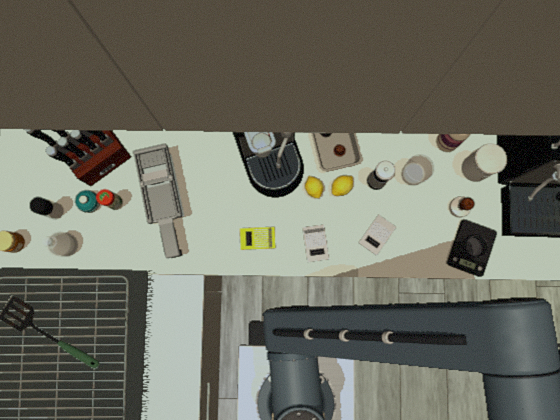

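View pics/scene.png

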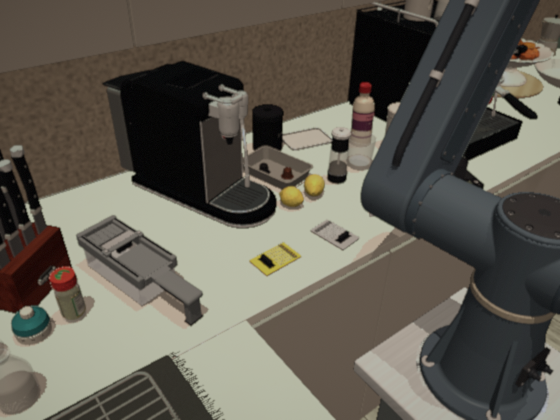

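The top view shows three candidates: a yellow look-alike at (258,238), a steel plate at (316,242) and another at (378,234). The slicer runs from its handle end at (171,250) to its blade end at (155,150). I'll check which plate has teeth in one close crop.

```bash
cat > h.py <<'E'
import numpy as np,cv2
from rig import robot
from scipy.spatial.transform import Rotation as Ro
def ray(n,uv,z,obs=None):
    c=robot.calibration(n); d=np.array([(uv[0]-c['cx'])/c['fx'],(uv[1]-c['cy'])/c['fy'],1.])
    if n=='wrist':
        T=c['T_tool_cam'];Rt=Ro.from_quat(obs['tool_rot']).as_matrix()
        o=Rt@T[:3,3]+obs['position'];d=Rt@T[:3,:3]@d
    else: o=-c['R'].T@c['t'];d=c['R'].T@d
    return o+d*(z-o[2])/d[2]
E
python3 - <<'E'
from h import *
a=cv2.imread('pics/top.png')
p=cv2.resize(a[205:275,290:410],None,fx=5,fy=5,interpolation=cv2.INTER_CUBIC)
q=cv2.resize(a[135:265,125:195],None,fx=4,fy=4,interpolation=cv2.INTER_CUBIC)[:, :200*1]
q=cv2.resize(a[140:260,130:190],None,fx=3.3,fy=350/120,interpolation=cv2.INTER_CUBIC)
cv2.imwrite('pics/c1.png',np.hstack([p,q]))
for uv,z in [((316,242),.006),((378,234),.006),((258,238),.006),((171,250),.07),((155,150),.08)]: print(uv,ray('top',uv,z).round(3))
E
```

```text
(316, 242) [ 0.44  -0.052  0.006]
(378, 234) [ 0.466 -0.228  0.006]
(258, 238) [0.449 0.112 0.006]
(171, 250) [0.407 0.346 0.07 ]
(155, 150) [0.683 0.401 0.08 ]
```

View pics/c1.png

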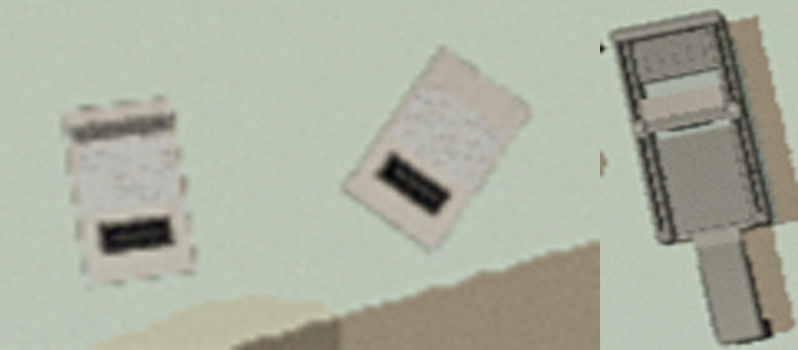

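The left plate at (316,242) has the dark row of teeth at its far (nose) end, so it is the toothed insert. The one at (378,234) is plain. The slicer's handle is at the bottom and its blade bridge is in the upper half. Next I work out the coarse poses and the first move.

Run:
```python
from h import *
a=cv2.imread('pics/top.png')
m=(a.max(2)<60).astype(np.uint8)
s=np.zeros_like(m); s[243:262,305:330]=m[243:262,305:330]
c,_=cv2.findContours(s,0,1); c=max(c,key=cv2.contourArea); r=cv2.minAreaRect(c);print(r)
rib=ray('top',r[0],.02); t=ray('top',(318,260.6),.006);n=ray('top',(313.6,225.6),.006)
print('rib',rib,'len',np.linalg.norm(n-t),'head',np.degrees(np.arctan2(*(n-t)[1::-1])))
# slicer corners of crop c1: rails near end L(665,238) R(770,222); far L(615,33) R(722,15)
f=lambda x,y:(130+(x-600)/3.3,140+y/(350/120))
P=[ray('top',f(*p),.08) for p in [(665,238),(770,222),(615,33),(722,15)]]
near=(P[0]+P[1])/2;far=(P[2]+P[3])/2;print(near,far,np.linalg.norm(far-near),np.linalg.norm(P[0]-P[1]),np.degrees(np.arctan2(*(far-near)[1::-1])))
o=robot.get_obs();R=Ro.from_quat(o['tool_rot']).as_matrix()
tgt=np.array([rib[0],rib[1]-.01,.17]);print('shift tool (units)',R.T@(tgt-o['position'])/.04, 'tooly head',np.degrees(np.arctan2(R[1,1],R[0,1])))
```

```text
((316.9384765625, 251.50775146484375), (4.465250492095947, 12.403472900390625), 82.87498474121094)
rib [ 0.41249634 -0.05427052  0.02      ] len 0.09994662315864646 head 7.440088826013277
[0.49060313 0.36227946 0.08      ] [0.68801294 0.41272384 0.08      ] 0.20375295773098812 0.08794360995758524 14.334128818363853
shift tool (units) [  9.46351038 -11.21397728   1.09155481] tooly head -73.9676356062849
```

Call:
jog_arm(
  motion=[0.79, -0.935, 0.09, 0, 0, 0, -0.5, 0.79, -0.935, 0.09, 0, 0, 0, -0.5, 0.79, -0.935, 0.09, 0, 0, 0, -0.5, 0.79, -0.935, 0.09, 0, 0, 0, -0.5, 0.79, -0.935, 0.09, 0, 0, 0, -0.5, 0.79, -0.935, 0.09, 0, 0, 0, -0.5, 0.79, -0.935, 0.09, 0, 0, 0, -0.5, 0.79, -0.935, 0.09, 0, 0, 0, -0.5, 0.79, -0.935, 0.09, 0, 0, 0, -0.5, 0.79, -0.935, 0.09, 0, 0, 0, -0.5, 0.79, -0.935, 0.09, 0, 0, 0, -0.5, 0.79, -0.935, 0.09, 0, 0, 0, -0.5],
  grip_force=30,
)

```text
time: 1.6
position: [0.4136, -0.0631, 0.1702]
tool_rot: [0.99, 0.139, 0.0, 0.0]
ft_force: [0.8, 0.2, -0.2]
grip_width: 0.0659
grip_force: 0.0
```

Call:
jog_arm(
  motion=[0, 0, 0, 0, 0, -1, -0.5, 0, 0, 0, 0, 0, -1, -0.5, 0, 0, 0, 0, 0, -1, -0.5, 0, 0, 0, 0, 0, -1, -0.5, 0, 0, 0, 0, 0, -1, -0.5, 0, 0, 0, 0, 0, -1, -0.5, 0, 0, 0, 0, 0, -1, -0.5, 0, 0, 0, 0, 0, -1, -0.5, 0, 0, 0, 0, 0, -1, -0.5, 0, 0, 0, 0, 0, -1, -0.5],
)

```text
time: 2.85
position: [0.4129, -0.0645, 0.1702]
tool_rot: [0.882, 0.471, -0.0, -0.0]
ft_force: [0.4, -0.8, -0.7]
grip_width: 0.0652
grip_force: 0.0
```

Call:
jog_arm(
  motion=[0, 0, 0, 0, 0, -1, -0.5, 0, 0, 0, 0, 0, -1, -0.5, 0, 0, 0, 0, 0, -1, -0.5, 0, 0, 0, 0, 0, -1, -0.5, 0, 0, 0, 0, 0, -1, -0.5, 0, 0, 0, 0, 0, -1, -0.5, 0, 0, 0, 0, 0, -1, -0.5, 0, 0, 0, 0, 0, -1, -0.5, 0, 0, 0, 0, 0, -1, -0.5, 0, 0, 0, 0, 0, -1, -0.5, 0, 0, 0, 0, 0, -0.35, -0.5, 0, 0, 0, 0, 0, 0, -0.5],
)

```text
time: 4.35
position: [0.4131, -0.0646, 0.1703]
tool_rot: [0.66, 0.751, -0.0, -0.0]
ft_force: [0.1, 0.3, -0.6]
grip_width: 0.0653
grip_force: 0.0
```

Run:
```python
from h import *
o=robot.get_obs();R=Ro.from_quat(o['tool_rot']).as_matrix()
w=robot.camera('wrist');cv2.imwrite('pics/w1.png',w)
print(o['time'],o['position'],np.degrees(np.arctan2(R[1,1],R[0,1])),R[:,2],o['grip_width'],o['ft_force'])
np.savez('w1.npz',position=o['position'],tool_rot=o['tool_rot'])
```

```text
4.35 [ 0.41305222 -0.0645574   0.17028159] 7.392035217117004 [-2.11504430e-04  1.25293389e-04 -9.99999970e-01] 0.06526620076298159 [ 0.11744079  0.32745508 -0.6345553 ]
```

View pics/w1.png

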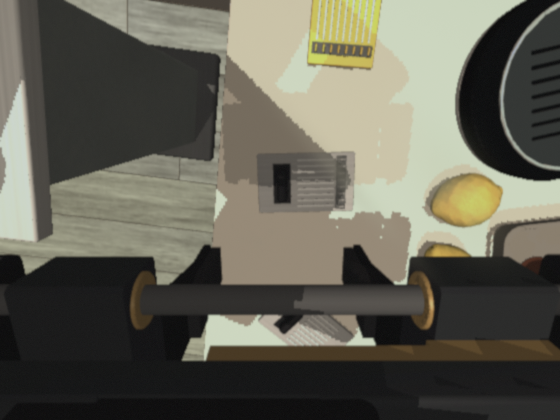

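The wrist view shows the toothed insert: plate about (258–354, 152–212), rib at (282,183), teeth at (342,182). The yellow one is above at (345,30) and the plain one is under the fingers at (315,325). I'll measure the rib and the heading.

Run:
```python
from h import *
o=dict(np.load('w1.npz'));w=cv2.imread('pics/w1.png')
g=w.max(2); print(g[150:215:6,250:362:8])
m=np.zeros(g.shape,np.uint8); m[155:210,266:300]=(g[155:210,266:300]<50)
c=max(cv2.findContours(m,0,1)[0],key=cv2.contourArea);r=cv2.minAreaRect(c);b=cv2.boxPoints(r);print(r)
print('rib top ctr',ray('wrist',r[0],.02,o)); B=[ray('wrist',p,.02,o) for p in b];print([np.linalg.norm(B[i]-B[i-1]).round(4) for i in range(4)])
i=np.argmax([np.linalg.norm(B[i]-B[i-1]) for i in range(4)]);d=B[i]-B[i-1];print('long axis',np.degrees(np.arctan2(d[1],d[0])))
k=[(258,153),(354,152),(355,211),(260,212)]
P=[ray('wrist',p,.006,o) for p in k];print(np.round(P,4));print([np.linalg.norm(P[i]-P[i-1]).round(4) for i in range(4)])
```

```text
[[117 116 117 117 117 117 117 120 124 133 198 198 195 202]
 [116  89  89  88  89  88  88  91  98 107 108 107 119 166]
 [117  88  88  84  84  86  91  90  94 103 109  90 135 163]
 [117  88  87  24  19  59  94  88  90  96 106  91 123 164]
 [117  88  88  26  19  59  94  89  91  90  99  93 104 173]
 [118  91  89  29  21  75  94 110 100 108 101  91 110 182]
 [150 114 110  47  24  69 121 119 118 120 120  87 122 195]
 [150 126 126  50  28  73 123 121 124 122 118  78 175 194]
 [151 123 125  61  28  68 123 125 122 121 119  71 175 198]
 [150 138 124 109 110 112 121 122 124 126 130  86 178 203]
 [151 144 123 122 122 120 122 118 119 122 124 175 179 213]]
((281.0, 183.0), (38.0, 16.0), 90.0)
rib top ctr [ 0.41079565 -0.0531954   0.02      ]
[np.float64(0.0386), np.float64(0.0157), np.float64(0.0386), np.float64(0.0162)]
long axis 97.00186516360547
[[ 0.384  -0.0283  0.006 ]
 [ 0.4804 -0.0147  0.006 ]
 [ 0.4933 -0.0759  0.006 ]
 [ 0.3929 -0.0901  0.006 ]]
[np.float64(0.0625), np.float64(0.0974), np.float64(0.0625), np.float64(0.1014)]
```

Call:
jog_arm(
  motion=[0.25, 0, 0, 0, 0, -0.15, -0.3, 0, 0, 0.8, 0, 0, 0, -0.3, 0, 0, 0.8, 0, 0, 0, -0.3, 0, 0, 0.8, 0, 0, 0, -0.3, 0, 0, 0.8, 0, 0, 0, -0.3, 0, 0, 0.4, 0, 0, 0, -0.3, 0, 0, 0.18, 0, 0, 0, -0.3, 0, 0, 0, 0, 0, 0, -0.3],
)

```text
time: 5.4
position: [0.4118, -0.0544, 0.019]
tool_rot: [0.656, 0.755, -0.0, -0.0]
ft_force: [0.1, 0.8, -0.1]
grip_width: 0.0564
grip_force: 0.0
```

Call:
jog_arm(
  motion=[0, 0, 0, 0, 0, 0, 0.5, 0, 0, 0, 0, 0, 0, 1, 0, 0, 0, 0, 0, 0, 1, 0, 0, 0, 0, 0, 0, 1, 0, 0, 0, 0, 0, 0, 1, 0, 0, 0, 0, 0, 0, 1],
  grip_force=40,
)

```text
time: 6.15
position: [0.4118, -0.0547, 0.0192]
tool_rot: [0.656, 0.755, 0.0, -0.0]
ft_force: [-0.1, -0.3, -0.4]
grip_width: 0.0052
grip_force: 0.0
```

Run:
```python
from h import *
o=robot.get_obs()
w=robot.camera('wrist');cv2.imwrite('pics/w2.png',np.hstack([w]));s=robot.camera('scene');cv2.imwrite('pics/s2.png',s)
print(o['time'],o['position'],o['grip_width'],o['grip_force'])
np.savez('w2.npz',position=o['position'],tool_rot=o['tool_rot'])
```

```text
6.15 [ 0.41182921 -0.05467489  0.0191546 ] 0.005197483898120377 0.0
```

View pics/w2.png

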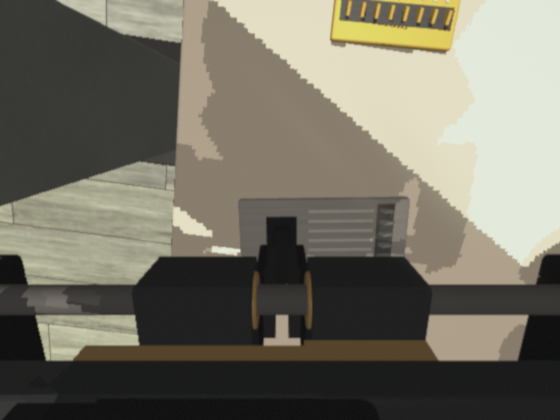

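Call:
jog_arm(
  motion=[0, 0, 0, 0, 0, 0, 1, 0, 0, 0, 0, 0, 0, 1],
)

```text
time: 6.5
position: [0.4118, -0.0547, 0.0191]
tool_rot: [0.656, 0.755, -0.0, -0.0]
ft_force: [-0.2, -0.0, 0.7]
grip_width: 0.0002
grip_force: 0.0
```

Run:
```python
from h import *
o=dict(np.load('w2.npz'))
P=[ray('wrist',p,.006,o) for p in [(240,198),(407,198)]]
print(P,ray('wrist',(282,217),.02,o), ray('wrist',(272,217),.02,o),ray('wrist',(297,217),.02,o))
```

```text
[array([ 0.38363825, -0.02803285,  0.006     ]), array([ 0.47972592, -0.0144    ,  0.006     ])] [ 0.40882747 -0.03173226  0.02      ] [ 0.40341613 -0.03250046  0.02      ] [ 0.41694368 -0.03058009  0.02      ]
```

View pics/s2.png

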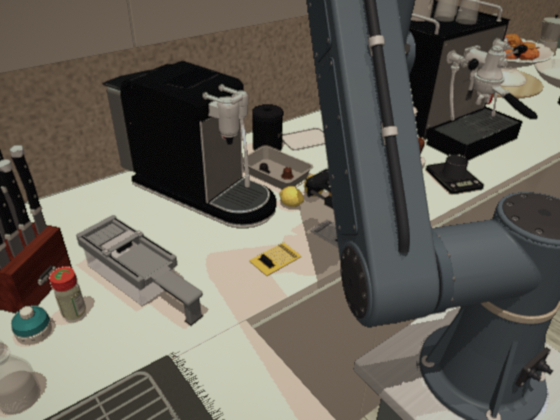

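Run:
```python
from h import *
c=robot.calibration('wrist');T=np.linalg.inv(c['T_tool_cam'])
for p in [(0,0,.011),(.0095,0,.011),(.0095,.0026,.011),(.0095,-.0026,.011),(.0095,-.012,.011),(.0095,.012,.011),(.0095,.012,-.03),(0,0,.019)]:
    q=T[:3,:3]@p+T[:3,3];print(p,(c['fx']*q[0]/q[2]+c['cx']).round(1),(c['fy']*q[1]/q[2]+c['cy']).round(1))
w=robot.camera('wrist');cv2.imwrite('pics/w3.png',cv2.resize(w[180:360,190:400],None,fx=3.6,fy=3.3,interpolation=cv2.INTER_CUBIC))
o=robot.get_obs();print(o['q'],o['grip_width'],o['grip_force'])
```

```text
(0, 0, 0.011) 281.6 247.9
(0.0095, 0, 0.011) 281.6 233.0
(0.0095, 0.0026, 0.011) 286.0 233.0
(0.0095, -0.0026, 0.011) 277.2 233.0
(0.0095, -0.012, 0.011) 261.3 233.0
(0.0095, 0.012, 0.011) 301.8 233.0
(0.0095, 0.012, -0.03) 306.9 262.9
(0, 0, 0.019) 281.6 242.9
[-4.02453338e-01  6.57769441e-01  2.09999843e+00 -3.57031848e-06
  3.83911590e-01 -5.42620273e-01] 0.00032372438693492296 0.0
```

View pics/w3.png

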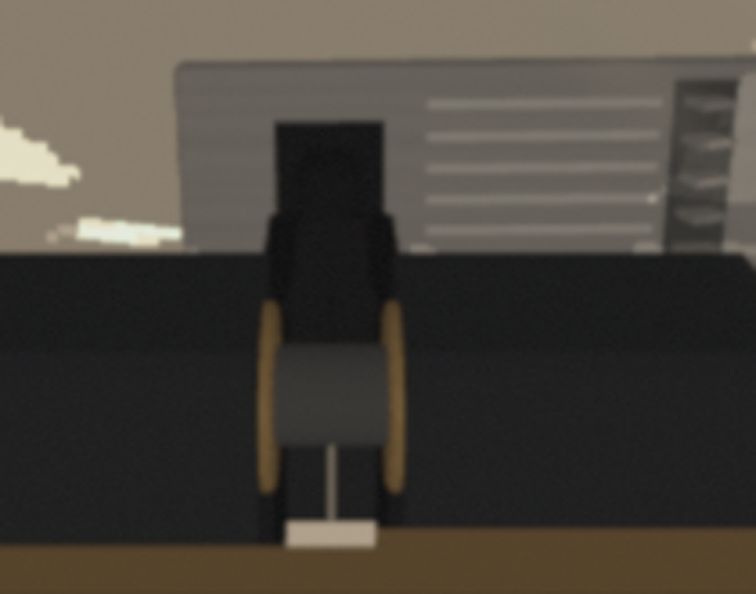

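The fingers closed to 0 with no contact, and the image shows the rib running underneath them (rib from row 217, finger ends at row 244). That suggests the fingertips passed above the rib. I'll feel downward gently with closed fingers to find the height.

Call:
jog_arm(
  motion=[0, 0, 0.025, 0, 0, 0, 1, 0, 0, 0, 0, 0, 0, 1],
)

```text
time: 6.8
position: [0.4118, -0.0547, 0.0181]
tool_rot: [0.656, 0.755, -0.0, -0.0]
ft_force: [-0.0, -0.5, 0.5]
grip_width: 0.0004
grip_force: 0.0
```

Call:
jog_arm(
  motion=[0, 0, 0.025, 0, 0, 0, 1, 0, 0, 0, 0, 0, 0, 1],
)

```text
time: 7.05
position: [0.4118, -0.0547, 0.0171]
tool_rot: [0.656, 0.755, -0.0, -0.0]
ft_force: [-0.4, -0.5, -0.3]
grip_width: 0.0004
grip_force: 0.0
```

Call:
jog_arm(
  motion=[0, 0, 0.025, 0, 0, 0, 1, 0, 0, 0, 0, 0, 0, 1],
)

```text
time: 7.3
position: [0.4118, -0.0547, 0.0161]
tool_rot: [0.656, 0.755, -0.0, -0.0]
ft_force: [0.0, -0.0, -0.5]
grip_width: 0.0006
grip_force: 0.0
```

Call:
jog_arm(
  motion=[0, 0, 0.025, 0, 0, 0, 1, 0, 0, 0, 0, 0, 0, 1],
)

```text
time: 7.55
position: [0.4118, -0.0547, 0.0151]
tool_rot: [0.656, 0.755, -0.0, -0.0]
ft_force: [-0.1, -1.0, 0.3]
grip_width: 0.0007
grip_force: 0.0
```

Call:
jog_arm(
  motion=[0, 0, 0.025, 0, 0, 0, 1, 0, 0, 0, 0, 0, 0, 1],
)

```text
time: 7.8
position: [0.4118, -0.0547, 0.0141]
tool_rot: [0.656, 0.755, -0.0, -0.0]
ft_force: [0.2, -0.1, -0.4]
grip_width: 0.0008
grip_force: 0.0
```

Call:
jog_arm(
  motion=[0, 0, 0.025, 0, 0, 0, 1, 0, 0, 0, 0, 0, 0, 1],
)

```text
time: 8.05
position: [0.4118, -0.0547, 0.0131]
tool_rot: [0.656, 0.755, -0.0, -0.0]
ft_force: [-0.3, 0.4, -0.0]
grip_width: 0.0002
grip_force: 0.0
```

Run:
```python
from h import *
o=robot.get_obs();w=robot.camera('wrist');cv2.imwrite('pics/w4.png',w)
print(o['position'],o['ft_force'],o['moment'],o['grip_width'],o['grip_force'],robot.tip_reach,{k:v for k,v in o.items() if k not in('position',)}.keys())
g=w.max(2);print('col 282',[(r,int(g[r,282])) for r in range(190,300,3)]);print('row 235',g[235,240:330:3]);print('row 255',g[255,240:330:3])
print([a for a in dir(robot) if a[0]!='_'])
```

```text
[ 0.41181039 -0.05467014  0.01308824] [-0.29642165  0.40745988 -0.01928202] [-0.01439128 -0.10516197  0.03240788] 0.00020897992586522867 0.0 0.011 dict_keys(['time', 'q', 'joint_velocities', 'joint_torque', 'tool_rot', 'ft_force', 'moment', 'grip_force', 'grip_width'])
col 282 [(190, 136), (193, 137), (196, 137), (199, 133), (202, 92), (205, 102), (208, 101), (211, 102), (214, 102), (217, 101), (220, 51), (223, 26), (226, 25), (229, 21), (232, 19), (235, 23), (238, 23), (241, 23), (244, 24), (247, 24), (250, 25), (253, 25), (256, 24), (259, 24), (262, 24), (265, 24), (268, 23), (271, 23), (274, 24), (277, 24), (280, 25), (283, 29), (286, 47), (289, 51), (292, 54), (295, 56), (298, 57)]
row 235 [100 101 101 102 102 101 102 101 101  29  23  23  22  21  23  22  22  23
  24  78 102 101 100 113 121 121 118 119 117 118]
row 255 [102  94  94  93  93  93  93  93  30  18  19  22  23  26  25  24  25  25
  20  19  58  94  93 104 106 104 103 104 104 104]
['Unreachable', 'calibration', 'camera', 'get_obs', 'hand_in', 'tip_reach']
```

Call:
jog_arm(
  motion=[0, 0, 0.025, 0, 0, 0, 1, 0, 0, 0.025, 0, 0, 0, 1, 0, 0, 0, 0, 0, 0, 1],
)

```text
time: 8.48
position: [0.4119, -0.0547, 0.0114]
tool_rot: [0.656, 0.755, 0.0, 0.0]
ft_force: [0.4, 0.5, 5.0]
grip_width: 0.0005
grip_force: 2.2
```

Run:
```python
from h import *
o=robot.get_obs();print(o['position'],o['ft_force'])
w2=cv2.imread('pics/w2.png').max(2);w4=cv2.imread('pics/w4.png').max(2)
for n,g in(('w2',w2),('w4',w4)):
  for r in range(214,290,5):
    k=np.where(g[r,225:340]<60)[0]+225; print(n,r,k.min() if len(k) else None,k.max() if len(k) else None)
w=robot.camera('wrist');cv2.imwrite('pics/w5.png',cv2.resize(w[180:360,190:400],None,fx=3.6,fy=3.3,interpolation=cv2.INTER_CUBIC).clip(0,85)*3)
```

```text
[ 0.41186284 -0.05468885  0.01144207] [0.35430183 0.54424404 5.00044454]
w2 214 None None
w2 219 266 295
w2 224 267 296
w2 229 267 295
w2 234 267 295
w2 239 267 296
w2 244 266 296
w2 249 260 303
w2 254 259 304
w2 259 225 339
w2 264 225 339
w2 269 225 339
w2 274 225 339
w2 279 225 339
w2 284 225 339
w2 289 225 339
w4 214 None None
w4 219 None None
w4 224 266 296
w4 229 266 296
w4 234 266 296
w4 239 266 296
w4 244 266 296
w4 249 264 299
w4 254 264 299
w4 259 225 339
w4 264 225 339
w4 269 225 339
w4 274 225 339
w4 279 225 339
w4 284 225 339
w4 289 225 339
```

View pics/w5.png

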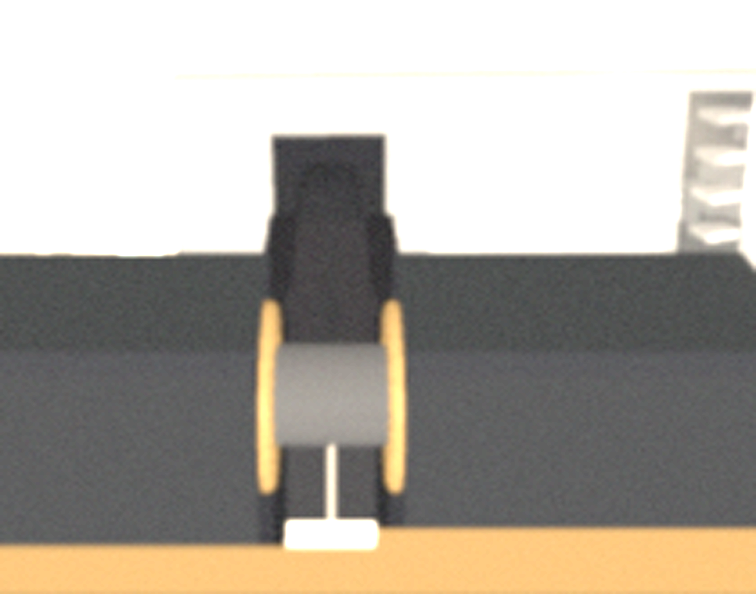

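Contact came at 5 N with the TCP at 11.5 mm. The picture shows the closed fingertips (rounded, at about crop (332,165)) over the black rib. To tell rib top from a flat surface, I back off, open, and feel down again astride the rib.

Call:
jog_arm(
  motion=[0, 0, -0.08, 0, 0, 0, -0.1, 0, 0, 0, 0, 0, 0, -0.1, 0, 0, 0, 0, 0, 0, -0.1, 0, 0, 0, 0, 0, 0, -0.1, 0, 0, 0.04, 0, 0, 0, -0.1, 0, 0, 0.03, 0, 0, 0, -0.1, 0, 0, 0, 0, 0, 0, -0.1],
)

```text
time: 9.4
position: [0.4118, -0.0546, 0.0114]
tool_rot: [0.656, 0.755, -0.0, -0.0]
ft_force: [-0.3, -0.7, -0.9]
grip_width: 0.0472
grip_force: 0.0
```

Call:
jog_arm(
  motion=[0, 0, 0.025, 0, 0, 0, -0.1, 0, 0, 0, 0, 0, 0, -0.1],
)

```text
time: 9.65
position: [0.4118, -0.0547, 0.0105]
tool_rot: [0.656, 0.755, -0.0, -0.0]
ft_force: [0.0, 0.3, -0.2]
grip_width: 0.0477
grip_force: 0.0
```

Call:
jog_arm(
  motion=[0, 0, 0.025, 0, 0, 0, -0.1, 0, 0, 0, 0, 0, 0, -0.1],
)

```text
time: 9.9
position: [0.4118, -0.0547, 0.0095]
tool_rot: [0.656, 0.755, -0.0, -0.0]
ft_force: [-0.2, 0.2, -0.1]
grip_width: 0.0478
grip_force: 0.0
```

Still free at 9.5 mm with the fingers open, so the closed fingers had touched the rib top and the usable tips are shorter than stated. I keep feeling down.

Call:
jog_arm(
  motion=[0, 0, 0.04, 0, 0, 0, -0.1, 0, 0, 0, 0, 0, 0, -0.1],
)

```text
time: 10.15
position: [0.4118, -0.0547, 0.0078]
tool_rot: [0.656, 0.755, -0.0, -0.0]
ft_force: [0.2, 0.3, -0.3]
grip_width: 0.0479
grip_force: 0.0
```

Call:
jog_arm(
  motion=[0, 0, 0.03, 0, 0, 0, -0.1, 0, 0, 0, 0, 0, 0, -0.1],
)

```text
time: 10.4
position: [0.4118, -0.0547, 0.0067]
tool_rot: [0.656, 0.755, -0.0, -0.0]
ft_force: [0.5, -0.2, 0.8]
grip_width: 0.0479
grip_force: 0.0
```

Call:
jog_arm(
  motion=[0, 0, 0.03, 0, 0, 0, -0.1, 0, 0, 0, 0, 0, 0, -0.1],
)

```text
time: 10.65
position: [0.4118, -0.0547, 0.0055]
tool_rot: [0.656, 0.755, -0.0, -0.0]
ft_force: [0.1, 0.2, 0.1]
grip_width: 0.048
grip_force: 0.0
```

Call:
jog_arm(
  motion=[0, 0, 0.06, 0, 0, 0, -0.1, 0, 0, 0.06, 0, 0, 0, -0.1, 0, 0, 0, 0, 0, 0, -0.1],
)

```text
time: 11.02
position: [0.4117, -0.0546, 0.0005]
tool_rot: [0.656, 0.755, -0.0, -0.0]
ft_force: [0.2, 0.3, -0.2]
grip_width: 0.0479
grip_force: 0.0
```

Call:
jog_arm(
  motion=[0, 0, 0, 0, 0, 0, 1, 0, 0, 0, 0, 0, 0, 1, 0, 0, 0, 0, 0, 0, 1, 0, 0, 0, 0, 0, 0, 1, 0, 0, 0, 0, 0, 0, 1, 0, 0, 0, 0, 0, 0, 1],
)

```text
time: 11.78
position: [0.4118, -0.0547, 0.0008]
tool_rot: [0.656, 0.755, 0.0, 0.0]
ft_force: [-0.3, -0.6, 0.2]
grip_width: 0.0095
grip_force: 40.0
```

Gripped: width 9.5 mm at 40 N. Lifting, then carrying to a viewing pose beside the slicer.

Call:
jog_arm(
  motion=[0, 0, -0.3, 0, 0, 0, 1, 0, 0, -0.8, 0, 0, 0, 1, 0, 0, -1, 0, 0, 0, 1, 0, 0, -1, 0, 0, 0, 1, 0.4, 0.07, -0.9, 0, 0, 0, 1, 0.8, 0.15, -0.6, 0, 0, 0, 1, 0.8, 0.15, -0.4, 0, 0, 0, 1, 0.8, 0.15, 0, 0, 0, 0, 1, 0.8, 0.15, 0, 0, 0, 0, 1, 0.8, 0.15, 0, 0, 0, 0, 1, 0.8, 0.15, 0, 0, 0, 0, 1, 0.8, 0.15, 0, 0, 0, 0, 1],
)

```text
time: 13.28
position: [0.4217, 0.1902, 0.2013]
tool_rot: [0.656, 0.755, -0.0, -0.0]
ft_force: [-0.2, -0.6, -0.3]
grip_width: 0.0097
grip_force: 40.0
```

Call:
jog_arm(
  motion=[0.8, 0.15, 0, 0, 0, 0, 1, 0.8, 0.15, 0, 0, 0, 0, 1, 0.8, 0.15, 0, 0, 0, 0, 1, 0.8, 0.15, 0, 0, 0, -0.8, 1, 0.4, 0.07, 0, 0, 0, -0.77, 1, -0.15, 0.6, 0, 0, 0, 0, 1, -0.15, 0.7, 0, 0, 0, 0, 1, -0.2, 0.8, 0, 0, 0, 0, 1, -0.2, 0.64, 0, 0, 0, 0, 1, 0, 0, 0, 0, 0, 0, 1, 0, 0, 0, 0, 0, 0, 1],
)

```text
time: 14.65
position: [0.5398, 0.3348, 0.2004]
tool_rot: [0.614, 0.79, -0.001, -0.001]
ft_force: [-0.8, -0.2, -0.2]
grip_width: 0.0093
grip_force: 40.0
```

Run:
```python
from h import *
o=robot.get_obs();w=robot.camera('wrist');cv2.imwrite('pics/w6.png',w)
R=Ro.from_quat(o['tool_rot']).as_matrix()
print(o['time'],o['position'],np.degrees(np.arctan2(R[1,1],R[0,1])),o['ft_force'],o['grip_width'],o['grip_force'])
np.savez('w6.npz',position=o['position'],tool_rot=o['tool_rot'])
```

```text
14.65 [0.53980416 0.33482724 0.20043217] 14.309699733393932 [-0.82067051 -0.18330765 -0.19719963] 0.009344730692512026 39.99021828174591
```

View pics/w6.png

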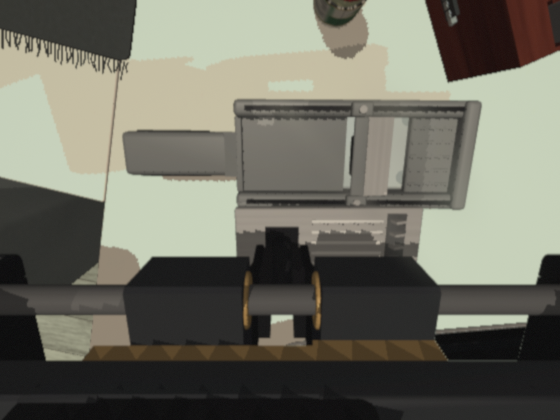

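The slicer lies horizontally: rails' outer edges at rows ~101 and ~207 from col 236, handle to the left (124–237, 152), bridge at cols 352–368, black catch at (351,155). The held insert is below, with its near edge at row ~208 and cols 237–420. I'll get the edges from intensity profiles.

Run:
```python
from h import *
w=cv2.imread('pics/w6.png');g=cv2.cvtColor(w,6)
for c in (262,300,330): print('col',c,[(r,int(v)) for r,v in zip(range(94,240),g[94:240,c-4:c+5].mean(1)) if r<128 or r>184])
for r in (140,165): print('row',r,list(zip(range(228,252),g[r-4:r+5,228:252].mean(0).astype(int))),list(zip(range(338,376),g[r-4:r+5,338:376].mean(0).astype(int))))
print('ins row215', list(zip(range(230,245),g[214:222,230:245].mean(0).astype(int))),list(zip(range(410,428),g[214:222,410:428].mean(0).astype(int))))
```

```text
col 262 [(94, 189), (95, 189), (96, 189), (97, 185), (98, 165), (99, 130), (100, 111), (101, 119), (102, 132), (103, 139), (104, 127), (105, 95), (106, 67), (107, 58), (108, 59), (109, 68), (110, 93), (111, 117), (112, 121), (113, 111), (114, 97), (115, 81), (116, 72), (117, 78), (118, 93), (119, 114), (120, 134), (121, 143), (122, 145), (123, 143), (124, 137), (125, 128), (126, 121), (127, 119), (185, 109), (186, 109), (187, 108), (188, 108), (189, 103), (190, 84), (191, 66), (192, 68), (193, 80), (194, 93), (195, 104), (196, 112), (197, 118), (198, 113), (199, 84), (200, 48), (201, 36), (202, 45), (203, 69), (204, 96), (205, 103), (206, 92), (207, 91), (208, 111), (209, 133), (210, 145), (211, 149), (212, 149), (213, 149), (214, 148), (215, 147), (216, 146), (217, 146), (218, 148), (219, 149), (220, 149), (221, 148), (222, 147), (223, 147), (224, 147), (225, 147), (226, 142), (227, 135), (228, 129), (229, 125), (230, 112), (231, 90), (232, 74), (233, 69), (234, 68), (235, 69), (236, 69), (237, 70), (238, 70), (239, 71)]
col 300 [(94, 189), (95, 189), (96, 189), (97, 189), (98, 179)
[... 4792 characters left out ...]
, np.int64(204)), (232, np.int64(204)), (233, np.int64(200)), (234, np.int64(180)), (235, np.int64(149)), (236, np.int64(143)), (237, np.int64(147)), (238, np.int64(148)), (239, np.int64(148)), (240, np.int64(148)), (241, np.int64(148)), (242, np.int64(148)), (243, np.int64(148)), (244, np.int64(148))] [(410, np.int64(142)), (411, np.int64(142)), (412, np.int64(143)), (413, np.int64(142)), (414, np.int64(143)), (415, np.int64(142)), (416, np.int64(142)), (417, np.int64(142)), (418, np.int64(142)), (419, np.int64(142)), (420, np.int64(141)), (421, np.int64(147)), (422, np.int64(173)), (423, np.int64(196)), (424, np.int64(202)), (425, np.int64(203)), (426, np.int64(203)), (427, np.int64(203))]
```

Run:
```python
from h import *
o=dict(np.load('w6.npz'));R=Ro.from_quat(o['tool_rot']).as_matrix()
def tl(uv,z): return (R.T@(ray('wrist',uv,z,o)-o['position']))*1000
for a,b,z in [(118.5,190,.08),(107.5,201.5,.08),(104.5,199.5,.08),(112,197,.08),(118.5,190,.067)]:
  for c in (262,330):
    p,q=tl((c,a),z),tl((c,b),z);print(a,b,z,'c',c,'mid',((p+q)/2)[:2].round(2),'w',(p-q)[0].round(1))
print('rail far groove slope', [tl((c,r),.08)[0].round(2) for c,r in [(262,99.2),(300,99.6),(330,99.7)]])
for r,lc,cc,bc in [(140,241,350.8,367.5),(165,241.4,348.8,365.7)]:
  print('lip',tl((lc,r),.072)[:2].round(2),'catch81.5',tl((cc,r),.0815)[:2].round(2),'bridge near edge if so z87',tl((cc,r),.087)[:2].round(2),'bridge far',tl((bc,r),.087)[:2].round(2))
zi=o['position'][2]-.0008
print('ins edge', [tl(p,zi+.006)[:2].round(2) for p in [(262,208),(330,208),(234.7,217),(422,217)]])
```

```text
118.5 190 0.08 c 262 mid [ 42.45 -17.5 ] w 62.7
118.5 190 0.08 c 330 mid [42.5  42.63] w 62.7
107.5 201.5 0.08 c 262 mid [ 41.53 -17.51] w 82.6
107.5 201.5 0.08 c 330 mid [41.59 42.67] w 82.5
104.5 199.5 0.08 c 262 mid [ 43.7  -17.48] w 83.1
104.5 199.5 0.08 c 330 mid [43.76 42.58] w 83.0
112 197 0.08 c 262 mid [ 41.83 -17.51] w 74.7
112 197 0.08 c 330 mid [41.89 42.66] w 74.6
118.5 190 0.067 c 262 mid [ 40.93 -18.28] w 65.5
118.5 190 0.067 c 330 mid [40.99 44.52] w 65.5
rail far groove slope [np.float64(89.51), np.float64(89.2), np.float64(89.13)]
lip [ 55.16 -36.61] catch81.5 [55.91 59.91] bridge near edge if so z87 [56.3  58.78] bridge far [56.31 72.99]
lip [ 32.7  -37.01] catch81.5 [34.18 59.43] bridge near edge if so z87 [34.99 58.31] bridge far [35.   72.99]
ins edge [array([ 29.47, -10.36]), array([29.52, 25.56]), array([ 24.46, -24.99]), array([24.63, 74.65])]
```

The held insert measures 99.7 mm with its tail at −25, so the grip is as planned, with its centre at −1.5 mm in tool x. The slicer centre is at +41.5, the lip at about −37 and the headings match. Next, move behind the lip.

Call:
jog_arm(
  motion=[0, -0.8, 0, 0, 0, 0, 1, 0, -0.8, 0, 0, 0, 0, 1, 0.275, -0.8, 0, 0, 0, 0, 1, 0.4, -0.8, 0, 0, 0, 0, 1, 0.4, 0, 0.5, 0, 0, 0, 1, 0, 0, 0.9, 0, 0, 0, 1, 0, 0, 0.8, 0, 0, 0, 1, 0, 0, 0.4, 0, 0, 0, 1, 0, 0, 0.2, 0, 0, 0, 1, 0, 0, 0, 0, 0, 0, 1, 0, 0, 0, 0, 0, 0, 1],
)

```text
time: 16.08
position: [0.4074, 0.3459, 0.0897]
tool_rot: [0.614, 0.79, 0.001, 0.0]
ft_force: [-0.0, -0.2, -2.2]
grip_width: 0.0096
grip_force: 40.0
```

```bash
cat > st.py <<'E'
from h import *
o6=dict(np.load('w6.npz'));R6=Ro.from_quat(o6['tool_rot']).as_matrix()
def st():
    o=robot.get_obs();R=Ro.from_quat(o['tool_rot']).as_matrix()
    d=(R6.T@(o['position']-o6['position']))*1000
    # slicer frame estimates (mm): nose x, centre y (tool x = slicer +y), underside z
    print('t',o['time'],'noseX',(74.8+d[1]+37.3).round(2),'y',(-1.5+d[0]-41.5).round(2),'z',(o['position'][2]*1000-.8).round(2),
     'F(sl x,y,z)',(R6.T@o['ft_force'])[[1,0,2]].round(2)*[1,1,-1],'M',(R6.T@o['moment']).round(2),'tilt',(R.T@R6)[2,:2].round(4),'yaw',np.degrees((R6.T@R)[1,0]).round(2),o['grip_width'],o['grip_force'])
if __name__=='__main__': st()
E
python3 - <<'E'
from st import *
st()
o=robot.get_obs();R=Ro.from_quat(o['tool_rot']).as_matrix()
w=robot.camera('wrist');cv2.imwrite('pics/w7.png',w);np.savez('w7.npz',position=o['position'],tool_rot=o['tool_rot'])
E
```

```text
t 16.075 noseX -13.21 y 0.5 z 88.89 F(sl x,y,z) [-0.07 -0.21 -2.21] M [-0.09 -0.01  0.01] tilt [0.0007 0.0047] yaw 0.0 0.009556282385436562 39.99010741710663
```

View pics/w7.png

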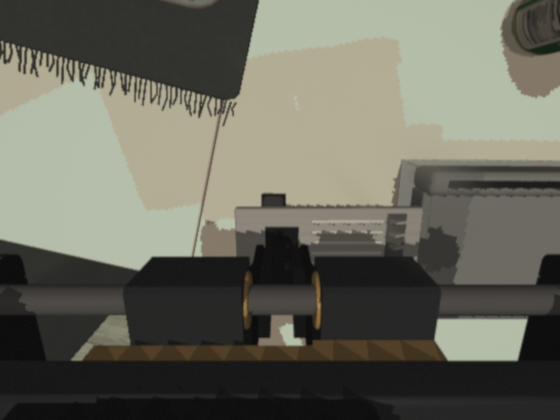

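The insert is in front of the lip: nose at col ~421, plate edge at row 207, with the rails' ends at cols ~400–415 to the right and the pocket beyond. One numeric check of the lateral alignment and the tilt.

Run:
```python
from st import *
st()
o=dict(np.load('w7.npz'));R=Ro.from_quat(o['tool_rot']).as_matrix();print('tool z world',R[:,2].round(4))
o=robot.get_obs();print('now',Ro.from_quat(o['tool_rot']).as_matrix()[:,2].round(4),o['position'])
o=dict(np.load('w7.npz'))
g=cv2.cvtColor(cv2.imread('pics/w7.png'),6)
for c in (470,530): print(c,[(r,int(v)) for r,v in zip(range(152,206),g[152:206,c-4:c+5].mean(1))])
print('ins',[(r,int(v)) for r,v in zip(range(200,214),g[200:214,330:350].mean(1))])
print('row 215 (lip/nose)',list(zip(range(396,450),g[213:219,396:450].mean(0).astype(int))))
tl=lambda uv,z:((R.T@(ray('wrist',uv,z,o)-o['position']))*1000)[:2].round(2)
for r in (158,160,162,190,194,197): print(r,tl((470,r),.08),tl((530,r),.08))
print('ins edge',tl((340,206.5),.0949),tl((340,207.5),.0949))
```

```text
t 16.125 noseX -13.2 y 0.52 z 88.91 F(sl x,y,z) [-0.3   0.7  -0.45] M [-0.09 -0.06 -0.  ] tilt [0.0008 0.0047] yaw -0.0 0.009633026507052287 39.99000906944275
tool z world [ 0.0018  0.001  -1.    ]
now [ 0.0018  0.001  -1.    ] [0.40735362 0.34593226 0.08971225]
470 [(152, 170), (153, 170), (154, 170), (155, 170), (156, 170), (157, 170), (158, 166), (159, 153), (160, 140), (161, 131), (162, 125), (163, 124), (164, 120), (165, 102), (166, 78), (167, 65), (168, 63), (169, 64), (170, 67), (171, 73), (172, 82), (173, 89), (174, 92), (175, 94), (176, 95), (177, 97), (178, 98), (179, 94), (180, 77), (181, 57), (182, 50), (183, 49), (184, 49), (185, 48), (186, 49), (187, 54), (188, 66), (189, 80), (190, 87), (191, 87), (192, 83), (193, 79), (194, 74), (195, 74), (196, 83), (197, 93), (198, 97), (199, 98), (200, 99), (201, 99), (202, 100), (203, 100), (204, 101), (205, 102)]
530 [(152, 170), (153, 170), (154, 170), (155, 170), (156, 170), (157, 170), (158, 169), (159, 160), (160, 142), (161, 127), (162, 123), (163, 123), (164, 121), (165, 108), (166, 82), (167, 58), (168, 52), (169, 53), (17
[... 1299 characters left out ...]
(91)), (429, np.int64(90)), (430, np.int64(92)), (431, np.int64(93)), (432, np.int64(93)), (433, np.int64(93)), (434, np.int64(93)), (435, np.int64(94)), (436, np.int64(94)), (437, np.int64(94)), (438, np.int64(94)), (439, np.int64(94)), (440, np.int64(93)), (441, np.int64(94)), (442, np.int64(94)), (443, np.int64(93)), (444, np.int64(93)), (445, np.int64(93)), (446, np.int64(93)), (447, np.int64(93)), (448, np.int64(94)), (449, np.int64(93))]
158 [ 53.95 103.86] [ 53.96 136.96]
160 [ 52.85 104.03] [ 52.86 137.19]
162 [ 51.75 104.21] [ 51.76 137.42]
190 [ 35.91 106.76] [ 35.92 140.78]
194 [ 33.58 107.13] [ 33.59 141.27]
197 [ 31.83 107.41] [ 31.84 141.64]
ins edge [30.31 30.82] [29.76 30.85]
```

Call:
jog_arm(
  motion=[0, 0, 0.2, 0, 0, 0, 1, 0, 0, 0.16, 0, 0, 0, 1, 0, 0, 0, 0, 0, 0, 1],
)

```text
time: 16.5
position: [0.4061, 0.3452, 0.0736]
tool_rot: [0.614, 0.79, -0.001, -0.0]
ft_force: [-0.1, 0.1, -1.2]
grip_width: 0.0093
grip_force: 40.0
```

```bash
python3 st.py
```

```text
t 16.5 noseX -14.5 y 0.15 z 72.82 F(sl x,y,z) [-0.09  0.13 -1.23] M [-0.09 -0.06  0.02] tilt [-0.0002  0.0011] yaw 0.0 0.009319203218453823 39.990055561065674
```

Call:
jog_arm(
  motion=[0, 0, -0.05, 0, 0, 0, 1, 0, 0, 0, 0, 0, 0, 1, 0, 0.2, 0, 0, 0, 0, 1, 0, 0.3, 0, 0, 0, 0, 1],
)

```text
time: 17.0
position: [0.4268, 0.3508, 0.0765]
tool_rot: [0.613, 0.79, 0.0, 0.0]
ft_force: [0.2, 0.9, -0.8]
grip_width: 0.0092
grip_force: 40.0
```

```bash
python3 st.py
```

```text
t 17.0 noseX 6.86 y 0.41 z 75.74 F(sl x,y,z) [ 0.43  0.8  -0.77] M [-0.1  -0.01  0.02] tilt [0.0003 0.0032] yaw -0.01 0.009200251962841964 39.990243315696716
```

Call:
jog_arm(
  motion=[0, 0.3, 0.02, 0, 0, 0, 1, 0, 0.4, 0, 0, 0, 0, 1, 0, 0.4, 0, 0, 0, 0, 1, 0, 0.3, 0, 0, 0, 0, 1, 0, 0.2, 0, 0, 0, 0, 1, 0, 0, 0, 0, 0, 0, 1, 0, 0, 0, 0, 0, 0, 1],
)

```text
time: 17.88
position: [0.4873, 0.3661, 0.0754]
tool_rot: [0.613, 0.79, -0.001, -0.0]
ft_force: [-0.4, -0.2, -0.8]
grip_width: 0.0096
grip_force: 40.0
```

```bash
python3 st.py
```

```text
t 17.875 noseX 69.25 y 0.29 z 74.58 F(sl x,y,z) [-0.47 -0.05 -0.77] M [-0.07 -0.09 -0.01] tilt [0.     0.0014] yaw -0.01 0.009637451378409528 39.99016284942627
```

Call:
jog_arm(
  motion=[0, 0.2, 0, 0, 0, 0, 1, 0, 0.2, 0, 0, 0, 0, 1, 0, 0.15, 0, 0, 0, 0, 1, 0, 0.05, 0, 0, 0, 0, 1, 0, 0, 0, 0, 0, 0, 1, 0, 0, 0, 0, 0, 0, 1],
)

```text
time: 18.62
position: [0.5109, 0.3721, 0.0754]
tool_rot: [0.614, 0.79, -0.0, -0.0]
ft_force: [-0.8, -0.9, -0.7]
grip_width: 0.0093
grip_force: 40.0
```

```bash
python3 st.py
```

```text
t 18.625 noseX 93.65 y 0.29 z 74.62 F(sl x,y,z) [-1.02 -0.63 -0.73] M [-0.11 -0.04  0.02] tilt [0.0001 0.002 ] yaw -0.0 0.009335671192935343 39.99026656150818
```

Now small steps, feeling for the catch.

Call:
jog_arm(
  motion=[0, 0.04, 0, 0, 0, 0, 1, 0, 0.02, 0, 0, 0, 0, 1, 0, 0, 0, 0, 0, 0, 1],
)

```text
time: 19.0
position: [0.5137, 0.3729, 0.0756]
tool_rot: [0.614, 0.79, 0.0, 0.0]
ft_force: [-0.6, -0.8, -1.6]
grip_width: 0.0095
grip_force: 40.0
```

Call:
jog_arm(
  motion=[0, 0.02, 0, 0, 0, 0, 1, 0, 0, 0, 0, 0, 0, 1],
)

```text
time: 19.25
position: [0.5145, 0.373, 0.0755]
tool_rot: [0.614, 0.79, 0.0, 0.0]
ft_force: [-0.1, -0.0, -1.2]
grip_width: 0.0097
grip_force: 40.0
```

Call:
jog_arm(
  motion=[0, 0.02, 0, 0, 0, 0, 1, 0, 0, 0, 0, 0, 0, 1],
)

```text
time: 19.5
position: [0.5153, 0.3732, 0.0756]
tool_rot: [0.614, 0.79, 0.0, 0.0]
ft_force: [0.1, 0.3, -1.0]
grip_width: 0.0093
grip_force: 40.0
```

```bash
python3 st.py
```

```text
t 19.5 noseX 98.16 y 0.32 z 74.77 F(sl x,y,z) [ 0.21  0.31 -0.96] M [-0.13 -0.03  0.01] tilt [0.0002 0.0028] yaw -0.0 0.009348833102858336 39.99003231525421
```

Call:
jog_arm(
  motion=[0, 0.02, 0, 0, 0, 0, 1, 0, 0, 0, 0, 0, 0, 1],
)

```text
time: 19.75
position: [0.516, 0.3734, 0.0756]
tool_rot: [0.614, 0.79, 0.0, 0.0]
ft_force: [-0.5, 0.2, -0.2]
grip_width: 0.0095
grip_force: 40.0
```

Call:
jog_arm(
  motion=[0, 0.02, 0, 0, 0, 0, 1, 0, 0, 0, 0, 0, 0, 1],
)

```text
time: 20.0
position: [0.5161, 0.3735, 0.0754]
tool_rot: [0.614, 0.79, -0.001, -0.0]
ft_force: [-2.2, 0.3, -0.6]
grip_width: 0.0096
grip_force: 40.0
```

```bash
python3 st.py
```

```text
t 20.0 noseX 99.07 y 0.34 z 74.62 F(sl x,y,z) [-2.11  0.83 -0.65] M [0.16 0.02 0.05] tilt [0.0001 0.0014] yaw -0.0 0.009557587027282644 39.99107122421265
```

Contact with the catch at my estimate of 99.1 (true 98). Pressing on in small steps.

Call:
jog_arm(
  motion=[0, 0.02, 0, 0, 0, 0, 1, 0, 0, 0, 0, 0, 0, 1],
)

```text
time: 20.25
position: [0.5162, 0.3735, 0.0753]
tool_rot: [0.614, 0.79, -0.001, -0.001]
ft_force: [-4.4, -1.1, -0.4]
grip_width: 0.0096
grip_force: 40.0
```

Call:
jog_arm(
  motion=[0, 0.02, 0, 0, 0, 0, 1, 0, 0, 0, 0, 0, 0, 1],
)

```text
time: 20.5
position: [0.5165, 0.3736, 0.0752]
tool_rot: [0.614, 0.79, -0.002, -0.001]
ft_force: [-6.0, -0.1, 0.1]
grip_width: 0.0096
grip_force: 40.0
```

```bash
python3 st.py
```

```text
t 20.5 noseX 99.44 y 0.39 z 74.37 F(sl x,y,z) [-5.83  1.35  0.12] M [0.73 0.12 0.02] tilt [-0.     -0.0012] yaw -0.0 0.00963801691798785 40.00225245952606
```

Call:
jog_arm(
  motion=[0, 0.02, 0, 0, 0, 0, 1, 0, 0.02, 0, 0, 0, 0, 1, 0, 0, 0, 0, 0, 0, 1],
)

```text
time: 20.88
position: [0.5175, 0.3739, 0.0751]
tool_rot: [0.614, 0.79, -0.002, -0.001]
ft_force: [-5.3, -1.3, 2.2]
grip_width: 0.0095
grip_force: 40.0
```

```bash
python3 st.py
```

```text
t 20.875 noseX 100.44 y 0.4 z 74.28 F(sl x,y,z) [-5.45  0.01  2.19] M [0.9  0.08 0.05] tilt [-0.0001 -0.0025] yaw -0.0 0.009492938688195132 40.01523435115814
```

Call:
jog_arm(
  motion=[0, 0.02, 0, 0, 0, 0, 1, 0, 0.02, 0, 0, 0, 0, 1, 0, 0, 0, 0, 0, 0, 1],
)

```text
time: 21.25
position: [0.5183, 0.3741, 0.0749]
tool_rot: [0.614, 0.79, -0.003, -0.002]
ft_force: [-7.6, -1.5, 0.7]
grip_width: 0.0097
grip_force: 40.0
```

```bash
python3 st.py
```

```text
t 21.25 noseX 101.27 y 0.36 z 74.1 F(sl x,y,z) [-7.78  0.43  0.69] M [1.13 0.08 0.03] tilt [-0.0003 -0.0041] yaw -0.0 0.009683770539614561 40.008482336997986
```

Call:
jog_arm(
  motion=[0, 0.02, 0, 0, 0, 0, 1, 0, 0.01, 0, 0, 0, 0, 1, 0, 0, 0, 0, 0, 0, 1],
)

```text
time: 21.62
position: [0.5189, 0.3742, 0.0748]
tool_rot: [0.614, 0.79, -0.003, -0.002]
ft_force: [-7.6, -0.7, 1.6]
grip_width: 0.0094
grip_force: 40.0
```

```bash
python3 st.py; python3 -c "
from h import *
print(Ro.from_quat(robot.get_obs()['tool_rot']).as_matrix()[:,1:].round(4))"
```

```text
t 21.625 noseX 101.94 y 0.32 z 73.95 F(sl x,y,z) [-7.55  1.16  1.58] M [1.23 0.1  0.01] tilt [-0.0005 -0.0052] yaw -0.0 0.0094493389441913 40.012757778167725
[[ 0.9689 -0.0075]
 [ 0.2472 -0.0027]
 [-0.0079 -1.    ]]
```

Call:
jog_arm(
  motion=[0, 0.012, 0, -0.1, 0, 0, 1, 0, 0, 0, 0, 0, 0, 1],
)

```text
time: 21.88
position: [0.519, 0.3741, 0.0745]
tool_rot: [0.614, 0.79, -0.001, -0.0]
ft_force: [-7.6, -2.0, 1.5]
grip_width: 0.0093
grip_force: 40.0
```

Call:
jog_arm(
  motion=[0, 0, 0.03, 0, 0, 0, 1, 0, 0, 0.02, 0, 0, 0, 1, 0, 0, 0, 0, 0, 0, 1],
)

```text
time: 22.25
position: [0.5192, 0.3741, 0.0726]
tool_rot: [0.614, 0.79, -0.001, -0.0]
ft_force: [-8.1, -2.2, 1.3]
grip_width: 0.0097
grip_force: 40.0
```

```bash
python3 st.py; python3 -c "
from h import *
print(Ro.from_quat(robot.get_obs()['tool_rot']).as_matrix()[2].round(4))"
```

```text
t 22.25 noseX 102.21 y 0.14 z 71.83 F(sl x,y,z) [-8.42 -0.13  1.25] M [1.22 0.04 0.04] tilt [-0.0008  0.0012] yaw 0.0 0.00970345912959485 40.02177357673645
[-0.001  -0.0015 -1.    ]
```

Call:
jog_arm(
  motion=[0, 0, 0.025, 0, 0, 0, 1, 0, 0, 0, 0, 0, 0, 1],
)

```text
time: 22.5
position: [0.5192, 0.374, 0.0717]
tool_rot: [0.614, 0.79, -0.001, -0.0]
ft_force: [-8.6, -1.9, 1.2]
grip_width: 0.0096
grip_force: 40.0
```

Call:
jog_arm(
  motion=[0, 0, 0.025, 0, 0, 0, 1, 0, 0, 0, 0, 0, 0, 1],
)

```text
time: 22.75
position: [0.5192, 0.374, 0.0706]
tool_rot: [0.614, 0.79, -0.001, -0.0]
ft_force: [-7.8, -1.7, 2.5]
grip_width: 0.0095
grip_force: 40.0
```

```bash
python3 st.py
```

```text
t 22.75 noseX 102.2 y 0.08 z 69.84 F(sl x,y,z) [-7.99  0.28  2.43] M [ 1.18 -0.01  0.04] tilt [-0.0009  0.0012] yaw 0.0 0.009514743625634741 40.030805468559265
```

Tail is 2 mm below the crest with only about 2 N vertical force, so it has cleared the lip. Lowering to the floor.

Call:
jog_arm(
  motion=[0, 0, 0.025, 0, 0, 0, 1, 0, 0, 0.02, 0, 0, 0, 1, 0, 0, 0, 0, 0, 0, 1],
)

```text
time: 23.12
position: [0.5193, 0.374, 0.0689]
tool_rot: [0.614, 0.79, -0.001, 0.0]
ft_force: [-8.2, -1.7, 2.6]
grip_width: 0.0095
grip_force: 40.0
```

Call:
jog_arm(
  motion=[0, 0, 0.015, 0, 0, 0, 1, 0, 0, 0, 0, 0, 0, 1],
)

```text
time: 23.38
position: [0.5193, 0.374, 0.0683]
tool_rot: [0.614, 0.79, -0.001, 0.0]
ft_force: [-7.4, -2.6, 0.8]
grip_width: 0.0095
grip_force: 40.0
```

```bash
python3 st.py
```

```text
t 23.375 noseX 102.27 y 0.05 z 67.51 F(sl x,y,z) [-7.79 -0.73  0.79] M [ 1.21 -0.03  0.06] tilt [-0.0009  0.0013] yaw 0.0 0.00948109788481827 40.038052797317505
```

Call:
jog_arm(
  motion=[0, 0, 0.012, 0, 0, 0, 1, 0, 0, 0, 0, 0, 0, 1],
)

```text
time: 23.62
position: [0.5194, 0.374, 0.0681]
tool_rot: [0.614, 0.79, -0.001, 0.0]
ft_force: [-8.6, -1.8, 2.6]
grip_width: 0.0096
grip_force: 40.1
```

Call:
jog_arm(
  motion=[0, -0.02, 0.008, 0, 0, 0, 1, 0, 0, 0, 0, 0, 0, 1],
)

```text
time: 23.88
position: [0.5193, 0.3741, 0.0681]
tool_rot: [0.614, 0.79, -0.0, 0.0]
ft_force: [-7.2, -1.7, 3.8]
grip_width: 0.0096
grip_force: 40.1
```

```bash
python3 st.py
```

```text
t 23.875 noseX 102.25 y 0.13 z 67.27 F(sl x,y,z) [-7.39  0.11  3.81] M [ 1.13 -0.09  0.06] tilt [-0.0007  0.0031] yaw 0.0 0.009562217000969226 40.05631148815155
```

Call:
jog_arm(
  motion=[0, -0.02, 0, 0, 0, 0, 1, 0, -0.01, 0, 0, 0, 0, 1, 0, 0, 0, 0, 0, 0, 1],
)

```text
time: 24.25
position: [0.5185, 0.3738, 0.0681]
tool_rot: [0.614, 0.79, 0.0, 0.001]
ft_force: [-7.1, -1.9, 1.7]
grip_width: 0.0093
grip_force: 40.0
```

```bash
python3 st.py
```

```text
t 24.25 noseX 101.41 y 0.08 z 67.26 F(sl x,y,z) [-7.31 -0.08  1.72] M [ 1.07 -0.02  0.07] tilt [-0.0006  0.0038] yaw 0.0 0.009314526740614741 40.04919111728668
```

Call:
jog_arm(
  motion=[0, -0.02, 0, 0, 0, 0, 1, 0, -0.02, 0, 0, 0, 0, 1, 0, 0, 0, 0, 0, 0, 1],
)

```text
time: 24.62
position: [0.5183, 0.3738, 0.0681]
tool_rot: [0.614, 0.79, 0.001, 0.001]
ft_force: [-5.3, -1.4, 0.6]
grip_width: 0.0092
grip_force: 40.0
```

```bash
python3 st.py
```

```text
t 24.625 noseX 101.23 y 0.12 z 67.26 F(sl x,y,z) [-5.45 -0.03  0.6 ] M [ 0.82 -0.06  0.06] tilt [-0.0003  0.0067] yaw 0.0 0.009189768629455112 40.02818763256073
```

The position has stopped and the force is dropping, so the tail now rests against the lip. Release and rise.

Call:
jog_arm(
  motion=[0, -0.02, 0, 0.05, 0, 0, 1, 0, 0, 0, 0, 0, 0, 0.6, 0, 0, 0, 0, 0, 0, 0.3, 0, 0, 0, 0, 0, 0, 0.3, 0, 0, 0, 0, 0, 0, 0.3, 0, 0, 0, 0, 0, 0, 0.3],
)

```text
time: 25.38
position: [0.5192, 0.3743, 0.0685]
tool_rot: [0.614, 0.79, 0.002, 0.001]
ft_force: [0.1, -0.3, 0.3]
grip_width: 0.0302
grip_force: 0.0
```

```bash
python3 st.py
```

```text
t 25.375 noseX 102.19 y 0.35 z 67.66 F(sl x,y,z) [-0.   -0.31  0.33] M [-0.18  0.01 -0.03] tilt [0.0004 0.007 ] yaw 0.0 0.03024132271818394 0.0
```

Call:
jog_arm(
  motion=[0, 0, -0.2, 0, 0, 0, 0.3, 0, 0, -0.5, 0, 0, 0, 0.3, 0, 0, -0.9, 0, 0, 0, 0.3, 0, 0, -0.9, 0, 0, 0, 0.3, -0.5, 0, -0.7, 0, 0, 0, 0.3, -0.7, 0, 0, 0, 0, 0, 0.3, -0.5, 0, 0, 0, 0, 0, 0.3, 0, 0, 0, 0, 0, 0, 0.3, 0, 0, 0, 0, 0, 0, 0.3],
)

```text
time: 26.5
position: [0.5349, 0.3085, 0.1959]
tool_rot: [0.614, 0.79, 0.001, 0.001]
ft_force: [-0.3, 0.3, -0.3]
grip_width: 0.0306
grip_force: 0.0
```

Run:
```python
from st import *
st()
o=robot.get_obs();R=Ro.from_quat(o['tool_rot']).as_matrix();w=robot.camera('wrist');cv2.imwrite('pics/w8.png',w)
g=cv2.cvtColor(w,6).astype(int)
tl=lambda uv,z:((R.T@(ray('wrist',uv,z,o)-o['position']))*1000)[:2].round(2)
c=robot.calibration('wrist')
# expected pixel of points on the seated insert (slicer frame, origin in w6 tool coords: x=41.5,y=-37.3+1.05)
T=np.linalg.inv(c['T_tool_cam'])
def px(s):
    W=R6@np.array([41.7+s[1],-36.25+s[0],0])/1000+o6['position'];W[2]=s[2]/1000
    q=T[:3,:3]@(R.T@(W-o['position']))+T[:3,3];return (c['fx']*q[0]/q[2]+c['cx']).round(1),(c['fy']*q[1]/q[2]+c['cy']).round(1)
for n,s in dict(ribTop=(25,0,87),tail=(0,0,73),teeth=(86,0,78),yplus=(50,31,73),yminus=(50,-31,73)).items(): print(n,px(s))
u,v=map(int,px((25,0,87)))
m=np.zeros(g.shape,np.uint8);m[v-35:v+35,u-25:u+25]=g[v-35:v+35,u-25:u+25]<50
k=max(cv2.findContours(m,0,1)[0],key=cv2.contourArea);print('rib rect',cv2.minAreaRect(k))
u,v=map(int,px((50,-20,73)))
print('row',v,[(x,int(g[v-2:v+3,x].mean())) for x in range(u-66,u+66,2)])
print('col',u,[(y,int(g[y,u-3:u+4].mean())) for y in range(v-70,v+30,2)])
```

```text
t 26.5 noseX 100.82 y -67.29 z 195.11 F(sl x,y,z) [-0.17  0.37 -0.34] M [-0.06 -0.05 -0.  ] tilt [0.0008 0.0053] yaw 0.01 0.030622171250018437 0.0
ribTop (np.float64(281.5), np.float64(128.5))
tail (np.float64(252.8), np.float64(127.9))
teeth (np.float64(352.6), np.float64(128.1))
yplus (np.float64(311.0), np.float64(90.1))
yminus (np.float64(309.3), np.float64(163.5))
rib rect ((281.5, 131.5), (39.0, 17.0), 90.0)
row 151 [(243, 102), (245, 101), (247, 99), (249, 107), (251, 102), (253, 96), (255, 147), (257, 150), (259, 149), (261, 150), (263, 150), (265, 149), (267, 149), (269, 149), (271, 101), (273, 63), (275, 56), (277, 51), (279, 57), (281, 58), (283, 53), (285, 44), (287, 54), (289, 62), (291, 100), (293, 147), (295, 148), (297, 148), (299, 152), (301, 154), (303, 154), (305, 154), (307, 157), (309, 155), (311, 151), (313, 150), (315, 155), (317, 154), (319, 149), (321, 151), (323, 152), (325, 155), (327, 154), (329, 151), (331, 156), (333, 156), (335, 156), (337, 152), (339, 155), (341, 152), (343, 141), (345, 88), (347, 77), (349, 79), (351, 82), (353, 88), (355, 94), (357, 136), (359, 142), (361, 141), (363, 135), (365, 85), (367, 91), (369, 105), (371, 105), (373, 104)]
col 309 [(81, 97), (83, 80), (85, 62), (87, 52), (89, 74), (91, 142), (93, 162), (95, 160), (97, 168), (99, 189), (101, 159), (103, 163), (105, 175), (107, 173), (109, 151), (111, 162), (113, 184), (115, 166), (117, 157), (119, 162), (121, 181), (123, 153), (125, 156), (127, 173), (129, 168), (131, 153), (133, 155), (135, 174), (137, 149), (139, 152), (141, 164), (143, 164), (145, 150), (147, 150), (149, 168), (151, 149), (153, 145), (155, 166), (157, 159), (159, 146), (161, 143), (163, 116), (165, 78), (167, 72), (169, 94), (171, 110), (173, 98), (175, 42), (177, 37), (179, 72)]
```

The picture profile agrees with a seated insert: plate rows 90–163 and rib column 281.5 as predicted at the floor height, tail at the lip. The gripper is clear, so I hand in.

```bash
python3 -c "
from rig import robot
print(robot.hand_in())"
```

```text
the job is handed in; nothing more can be done
None
```

I fitted the julienne insert into the slicer: it lies flat in the pocket between lip and catch, released, and I handed the job in at about 26.6 s. The wrist camera agreed with the seated position and the push on the catch peaked at about 8.5 N; the plain insert was not touched. The hand-in returned no verdict.

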